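Level the examination stage and hold the spirit level down

TASK

Pick up the spirit level, set it on the stage's tilting platform between the two low rails and slide it under the bridge until its end is home against the stop, and let go of it. Then turn the levelling foot until the bubble stands between the two lines, and let go of the foot. Finally press the level down onto the platform from above, moderately (about 10 N), and finish while still pressing, with the bubble still centred and the level still home; leave the other things on the bench where they are.

Things in the scene. Friction and masses are not known exactly. Their poses are not given: they have to be found in the camera images.
- level_center (a point): centre (half-way up) of the spirit level: aluminium bar 180 long, 26 wide, 30 mm high, 0.17 to 0.3 kg, black end caps, recessed yellow vial in the middle of its top, below the bar's top face. Axes: x along it, y across, z up. Starts flat on the bench. Either end may go first. Press it on top near the middle: pressing far off can tip the reading
- bubble (a joint): place in m of the white bubble (16 mm long) along the level's own x axis; 0 = centred between the two black lines, 11 mm either side of the middle. It goes towards the higher end, 1 mm per milliradian of slope, 22 mm at most, and settles in about 2 s
- stage: the examination stage: a dark base 160 x 345 x 12 mm on the bench that carries the platform, fixed to the bench; origin under it on the bench. Axes: y lengthwise from the hinged end of the platform (-y) to the levelling foot (+y), x across, z up
- berth (a point): point on the platform's upper face, about 55 mm above the bench, under the middle of the level when home (level_center is then 15 mm above it). Axes as the stage's, tilted with the platform: the level lies along this y, the stop and foot towards +y. The platform is 150 mm wide, from 145 mm behind (-y) to 180 mm ahead of this point
- foot_grip (a point): middle of the black bar (46 long, 12 wide, 26 mm high) on the levelling foot's screw, 145 mm ahead of the berth, 93 mm above the bench always. x along the bar, z up (screw axis). Clockwise from above raises this end, 10 mrad per rad (bubble 10 mm towards it). At the start it is 0.8 to 1.6 rad of turn too low. Stiff (0.07 N m), stays where left, turns 3.3 rad either way of level
- finial_a: loose turned dark wooden finial, 42 mm wide, 49 mm high, origin under its foot; leave alone
- finial_b: a second such finial, leave alone
- jar: small amber jar with black cap, 44 mm wide, 75 mm high, origin under it; leave alone
- brush: brush 160 mm long lying on the bench, leave alone
- snuffbox: round brass box, 94 mm wide, 24 mm high, origin under it; leave alone
- lens: aluminium lens block 50 x 50 mm with a thin post, 89 mm high; origin under it; leave alone
- beaker: glass beaker 56 mm wide, 70 mm high, origin under it; leave alone
- level: the spirit level as a body, origin in the middle of its underside, axes as level_center
- platform: the tilting platform with bridge, stop and two rails; origin on its hinge axis, 130 mm behind (-y) the berth and 19 mm below the top; axes as the berth's. The rails are 6 mm high and 6 mm thick, 32 mm apart inside, from 30 mm behind the berth to the stop, with ends flared outwards reaching 50 mm behind the berth
- bridge (a point): middle of the underside of the fixed aluminium bridge over the platform, 67 mm ahead (+y) of the berth, 44 mm above the platform; it is 30 mm long in y, its top 12 mm higher (screw heads included), its posts 68 mm apart inside, 92 mm outside
- stop (a point): middle of the stop's face (44 wide, 18 mm high) that the level's end meets, 90 mm ahead (+y) of the berth, just beyond the bridge
Not all that is in view belongs to the job. What is shaped like the level but green is not meant.

How it is judged (in metres and radians):
On the way, in this order (a step that is already met when the one before it is completed fails the run):
1. the level lies home on the platform under the bridge, let go (x of level_center in the frame of berth between -0.005 and 0.005 m and y of level_center in the frame of berth between -0.007 and 0.007 m and z of level_center in the frame of berth between 0.011 and 0.019 m and angle between the x axis of level_center and the y axis of berth, either way round below 0.08 rad and contact force between the fingers and level below 0.3 N), for 0.3 s.
2. the foot is turned until the bubble is centred, and let go (x of level_center in the frame of berth between -0.005 and 0.005 m and y of level_center in the frame of berth between -0.007 and 0.007 m and z of level_center in the frame of berth between 0.011 and 0.019 m and angle between the x axis of level_center and the y axis of berth, either way round below 0.08 rad and value of joint bubble between -0.003 and 0.003 m and angle between berth's own z axis and vertical below 0.004 rad and contact force between the fingers and anything else below 0.3 N), for 0.3 s.
At the end, for the whole second after the job is handed in: Level on the platform under the bridge, within 7 mm of home lengthwise, 5 mm across, 0.08 rad in line; bubble within 3 mm of the middle, platform within 4 mrad of level; fingers press the level (over 2 N; 6 to 30 N between level and platform, weight included); it is still (x of level_center in the frame of berth between -0.005 and 0.005 m and y of level_center in the frame of berth between -0.007 and 0.007 m and z of level_center in the frame of berth between 0.011 and 0.019 m and angle between the x axis of level_center and the y axis of berth, either way round below 0.08 rad and value of joint bubble between -0.003 and 0.003 m and angle between berth's own z axis and vertical below 0.004 rad and contact force between the fingers and level above 2 N and contact force between level and platform between 6 and 30 N and linear speed of level below 0.01 m/s); the arm keeps its last pose, push and grip.
It fails at once if a bystander was shifted by more than 30 mm (distance of any of finial_a, finial_b, jar, brush, snuffbox, lens, beaker from where it was at the start of the episode above 0.03 m).
It fails at once if the level was pressed on the platform with more than 60 N (contact force between level and platform above 60 N).
It also fails if it takes over 72 s, if anything falls off the work surface, if the arm or the gripper's body presses on something with over 40 N, if the wrist force passes 120 N, or if a joint passes its speed limit or range.

ROBOT

A 6-joint arm with a two-finger parallel gripper is mounted at the origin on the work surface. World frame = base frame: x ahead of the robot, y to its left, z up, the work surface at z = 0. Lengths are in m, angles in degrees, forces in N, time in s.
With the tool pointing down it reaches from about 0.325 to 0.775 m from the base axis. Payload 5.5 kg.
Tool frame: the origin (TCP) lies at the centre of the arm's flange, where the gripper is bolted on; the fingertips stand 182 mm ahead of it and the grasp point (between the pads) lies 163 mm ahead of it; z points along the fingers, y is the line along which they close (so a half turn about z gives the same grasp; the last joint's range is limited). The gripper opens to 88 mm and grips with 3 to 60 N. Pads are 20 mm wide; open, the fingers measure 115 mm over their backs; the gripper's body (75 mm by 178 mm) begins 61 mm behind the grasp point.
Start: joints at [-74.983, 5.22, 70.514, -0, 104.267, -3.249], TCP at [0.188, -0.57, 0.405] pointing down, gripper open.
Joint ranges: [-164.24, 164.24], [-49.07, 125.15], [9.68, 141.18], [-86.29, 266.29], [3.28, 154.24], [-151.56, 151.56]. Speed limits (degrees/s): [147.25, 147.25, 172.46, 180, 180, 180].

INTERFACE

Orientations are given as [roll, pitch, yaw] about the fixed x, y, z axes, in that order (R = Rz(yaw) Ry(pitch) Rx(roll)).
In Python, from station import r gives the robot as it stands. The module is installed in compiled form; this text tells all that it offers. Calls block until the motion is done:
- r.reach(position, orientation): joint-space move of the TCP to a pose.
- r.servo_line(position, rotation=None, speed=0.15): straight line of the TCP; rotation=None keeps the orientation; speed is the mean speed in m/s.
- r.move_joints(angles): joint-space move.
- r.let_go() and r.grab(squeeze=None): open the fingers fully, or close them until they stop; squeeze is the grip in N (None keeps the last).
- r.wait(seconds).
- r.inverse_kinematics(position, orientation): joint angles nearest the present ones, or None.
- r.sense(): the state.
- r.snapshot(name): name is "scene" or "side" or "wrist"; returns a dict with "frame" (420x560x3 uint8, red, green, blue), "fx", "fy", "cx", "cy" (pixels), "R" (3x3) and "t" (3): a world point X has camera coordinates R X + t. Camera axes: x right, y down, z forward; pixel columns grow to the right and rows downward; lengths in m; the calibration is good to about 2 mm. A picture is of the moment at which its call begins. There is no depth.
A pose or a line that the arm cannot do raises r.IKError and nothing moves.
- r.hand_in(): hands the job in; it is judged then, once.
The state is a dict: "clock": time; "joints": joint angles; "joint_vel": joint speeds; "joint_torque": joint torques, N m; "tcp_pos": TCP position; "orientation": TCP orientation; "contact_force": force on the tool from outside, world axes, zero at the start; "torque": the same for the moment, N m; "opening": finger opening in m; "gripper_force": force on a finger pad.
Only numpy, scipy, OpenCV 4.12 (cv2) and the standard library are available. Lean on these libraries where they do the work, as an engineer would, in place of code of your own. Each camera call takes 0.05 s, during which the arm holds its last target. There are 200 camera calls.

## Working session

There is one attempt and no reset: what is moved stays moved. The work goes in short steps, each a Python script; the robot and the scene stay as the last script left them, time stands still between calls to the robot, and variables do not carry over. Pictures are saved under pics/ and viewed, at most 10 in all, crops included, and the job is handed in when it is done.

```bash
mkdir -p pics; cat > h.py <<'E'
import numpy as np, cv2
from station import r
def snap(n,f):
    s=r.snapshot(n); cv2.imwrite('pics/'+f,cv2.cvtColor(s['frame'],cv2.COLOR_RGB2BGR)); np.save('pics/'+f[:-4]+'.npy',s,allow_pickle=True); return s
def load(f): return np.load('pics/'+f+'.npy',allow_pickle=True).item()
def ray(s,u,v):
    R=np.array(s['R']);t=np.array(s['t']);d=R.T@np.array([(u-s['cx'])/s['fx'],(v-s['cy'])/s['fy'],1.]);return -R.T@t,d
def onz(s,u,v,z):
    c,d=ray(s,u,v);return c+d*(z-c[2])/d[2]
def proj(s,X):
    p=np.array(s['R'])@np.array(X)+np.array(s['t']);return np.array([s['fx']*p[0]/p[2]+s['cx'],s['fy']*p[1]/p[2]+s['cy']])
def tri(obs):
    A=np.zeros((3,3));b=np.zeros(3)
    for s,u,v in obs:
        c,d=ray(s,u,v);d/=np.linalg.norm(d);P=np.eye(3)-np.outer(d,d);A+=P;b+=P@c
    return np.linalg.solve(A,b)
E
python3 - <<'E'
from h import *
a=[snap(n,n+'0.png') for n in ('scene','side','wrist')]
for s in a: print(-np.array(s['R']).T@np.array(s['t']),s['fx'])
im=np.hstack([cv2.cvtColor(x['frame'],cv2.COLOR_RGB2BGR) for x in a[:2]])
st=r.sense();print(st['clock'],st['tcp_pos'],st['orientation'],st['contact_force'])
E
```

```text
[ 1.49088927 -0.02412355  1.10582742] 542.1208579356431
[0.27477408 0.74262752 0.87586107] 478.6375764300274
[ 0.26629126 -0.54459588  0.38311552] 365.92670256029857
0.15 [ 0.18804093 -0.56982186  0.40375993] [-1.79911265e+02 -4.24203667e-03  1.82626197e+01] [ 0.12436113 -0.05306481  0.15864419]
```

View pics/scene0.png

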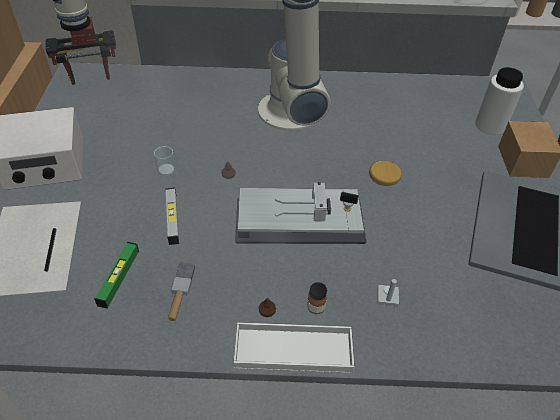

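View pics/side0.png

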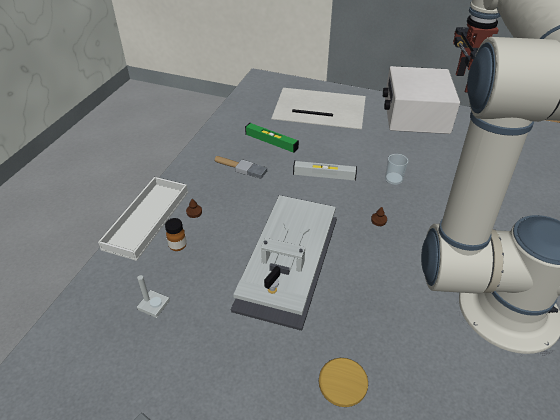

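The grey-aluminium bar with a yellow vial is at scene (172,215), side (325,170). The green bar at scene (118,274) is the decoy. The stage is at scene (300,215), with the foot's black bar at (349,198). I'll confirm both in an enlarged crop.

```bash
python3 - <<'E'
from h import *
a=cv2.imread('pics/scene0.png')[175:250,155:375];b=cv2.imread('pics/side0.png')[150:330,225:365]
a=cv2.resize(a,None,fx=3.6,fy=3.6,interpolation=cv2.INTER_CUBIC)
b=cv2.resize(b,None,fx=2.5,fy=2.5,interpolation=cv2.INTER_CUBIC)
c=np.zeros((600,800,3),np.uint8);c[:270,:792]=a[:270,:792]
b=cv2.resize(cv2.imread('pics/side0.png')[190:330,225:345],None,fx=2.35,fy=2.35,interpolation=cv2.INTER_CUBIC);c[271:600,:282]=b[:329]
b=cv2.resize(cv2.imread('pics/side0.png')[155:185,285:365],None,fx=6,fy=6,interpolation=cv2.INTER_CUBIC);c[290:470,300:780]=b
cv2.imwrite('pics/crop.png',c)
for n in('scene','side'):
    s=load(n+'0');hsv=cv2.cvtColor(s['frame'],cv2.COLOR_RGB2HSV)
    x0,y0,x1,y1=dict(scene=(155,180,190,250),side=(285,155,365,185))[n]
    m=np.zeros(hsv.shape[:2],np.uint8);m[y0:y1,x0:x1]=1
    y=cv2.inRange(hsv,(20,120,120),(35,255,255))*m
    vv,uu=np.nonzero(y);u,v=uu.mean(),vv.mean();print(n,len(uu),u,v,onz(s,u,v,.029))
    k=cv2.inRange(hsv,(0,0,0),(255,255,45))*m
    nn,_,st,ce=cv2.connectedComponentsWithStats(k)
    for i in range(1,nn):
        if st[i,4]>8:print('dark',st[i],ce[i],onz(s,*ce[i],.02))
    w=(hsv[...,2]>135).astype(np.uint8)*m
    vv,uu=np.nonzero(w);P=np.array([onz(s,a,b,.03)[:2] for a,b in zip(uu,vv)]);rc=cv2.minAreaRect(P.astype(np.float32));print('bright',rc)
E
```

```text
scene 85 171.05882352941177 212.2235294117647 [ 0.50810009 -0.31309764  0.029     ]
dark [168 236  11   9  79] [173.01265823 239.89873418] [ 0.59684491 -0.29487309  0.02      ]
bright ((0.5053622722625732, -0.3138751685619354), (0.17154932022094727, 0.025917137041687965), 11.335074424743652)
side 38 324.60526315789474 166.8684210526316 [ 0.50563308 -0.30690857  0.029     ]
bright ((0.5027546286582947, -0.29217663407325745), (0.17256364226341248, 0.064240463078022), 11.312845230102539)
```

View pics/crop.png

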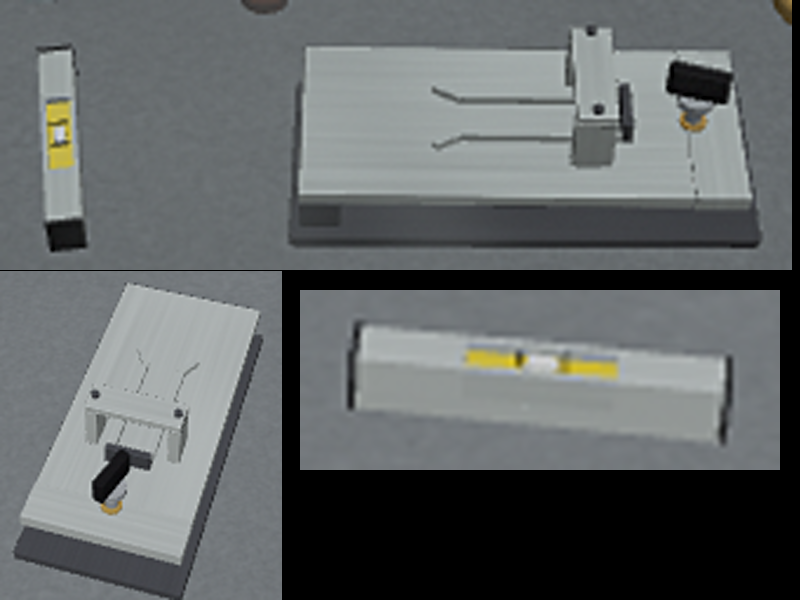

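Confirmed: the bar in the crop is aluminium with black caps and a recessed yellow vial (scene 171,212), lying about 11° from world x. Next, close wrist views of the stage and level.

```bash
python3 - <<'E'
from h import *
s=load('scene0')
for c in [(240,187.8),(357.8,189.2),(363.3,230),(238,229.2)]: print(onz(s,*c,.055).round(3))
print(np.array(load('wrist0')['R']).round(2))
r.reach([0.46,0.03,0.42],[180,0,0]); a=snap('wrist','ws.png')
print(a['R'],r.sense()['tcp_pos'],r.sense()['clock'])
r.reach([0.42,-0.31,0.40],[180,0,11.3]); b=snap('wrist','wl.png')
hsv=cv2.cvtColor(b['frame'],cv2.COLOR_RGB2HSV)
y=cv2.inRange(hsv,(20,120,120),(35,255,255)); vv,uu=np.nonzero(y)
P=np.array([onz(b,u,v,.027)[:2] for u,v in zip(uu,vv)],np.float32);print(len(uu),cv2.minAreaRect(P))
print(r.sense()['clock'])
cv2.imwrite('pics/both.png',np.hstack([cv2.imread('pics/ws.png')[:, :],cv2.imread('pics/wl.png')])[:, :])
E
```

```text
[ 0.432 -0.132  0.055]
[0.421 0.193 0.055]
[0.57  0.196 0.055]
[ 0.582 -0.126  0.055]
[[ 0.31 -0.95 -0.  ]
 [-0.91 -0.3   0.3 ]
 [-0.28 -0.09 -0.96]]
[[-1.84084734e-03 -9.99998035e-01 -7.35385773e-04]
 [-9.54963667e-01  1.53974259e-03  2.96718762e-01]
 [-2.96717047e-01  1.24848064e-03 -9.54964625e-01]] [0.46014926 0.02943406 0.41991911] 2.5417
2256 ((0.3473145365715027, -0.32163846492767334), (0.38799333572387695, 0.5278372764587402), 11.341846466064453)
3.8833
```

View pics/ws.png

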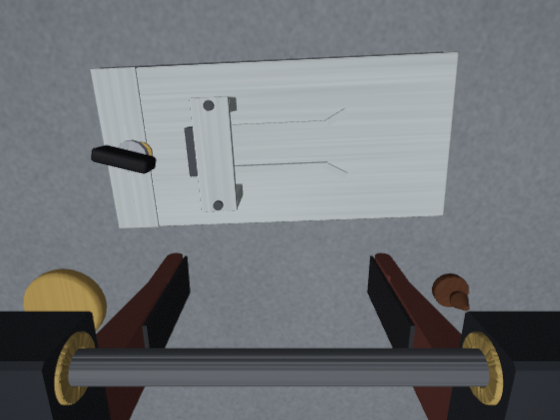

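View pics/wl.png

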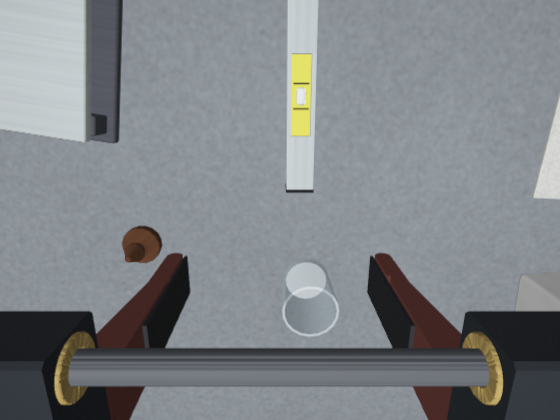

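Wrist views: in the stage view the platform corners are (95,70), (457,53), (443,215) and (119,228). The rails are near rows 123 and 164, the stop is at (193,152) and the foot bar at (123,159). In the level view the vial is at (302,95) and the near end at (300,190); the beaker at (307,300) is lower than the gripper body. I'll compute the poses and pick.

```bash
python3 - <<'E'
from h import *
a=load('ws');b=load('wl')
hsv=cv2.cvtColor(a['frame'],cv2.COLOR_RGB2HSV)
m=(hsv[...,2]>150).astype(np.uint8);m[240:]=0
n,l,st,_=cv2.connectedComponentsWithStats(m);i=1+st[1:,4].argmax();print(st[i])
vv,uu=np.nonzero(l==i)
P=np.array([onz(a,u,v,.053)[:2] for u,v in zip(uu,vv)],np.float32)
rc=cv2.minAreaRect(P);print('platform',rc)
for q in [(95,70),(119,228),(457,53),(443,215)]:print(onz(a,*q,.051 if q[0]<200 else .055).round(4))
for nm,(p,q) in dict(railU=((240,124),(322,121)),railL=((240,165),(322,162.5))).items():print(nm,onz(a,*p,.06).round(4),onz(a,*q,.06).round(4))
k=cv2.inRange(hsv,(0,0,0),(255,255,60));k[:,170:]=0;k[240:]=0;k[:130]=0
vv,uu=np.nonzero(k);Q=np.array([onz(a,u,v,.093)[:2] for u,v in zip(uu,vv)],np.float32);print('foot',len(uu),cv2.minAreaRect(Q),uu.min(),uu.max())
# stop, bridge screws
for nm,q,z in(('screw1',(208,105),.109),('screw2',(218,205),.109),('stopface',(197,151),.062)):print(nm,onz(a,*q,z).round(4))
# scene foot
s=load('scene0');h2=cv2.cvtColor(s['frame'],cv2.COLOR_RGB2HSV);k=cv2.inRange(h2,(0,0,0),(255,255,45));k[:,:335]=0;k[:,362:]=0;k[:185]=0;k[206:]=0
vv,uu=np.nonzero(k);print('foot scene',len(uu),onz(s,uu.mean(),vv.mean(),.093), 'tri',tri([(s,uu.mean(),vv.mean()),(a,123,159)]))
h=cv2.cvtColor(b['frame'],cv2.COLOR_RGB2HSV);y=cv2.inRange(h,(20,120,120),(35,255,255));y[160:]=0;y[:,:250]=0;y[:,350:]=0
vv,uu=np.nonzero(y);P=np.array([onz(b,u,v,.027)[:2] for u,v in zip(uu,vv)],np.float32);print('vial',cv2.minAreaRect(P))
print('end',onz(b,300,189.5,.03), 'beaker',onz(b,306,280,0))
w=(h[...,2]>150).astype(np.uint8);w[:,:270]=0;w[:,330:]=0;w[190:]=0
vv,uu=np.nonzero(w|(y>0));P=np.array([onz(b,u,v,.03)[:2] for u,v in zip(uu,vv)],np.float32);print('bar',cv2.minAreaRect(P))
E
```

```text
[   90    52   368   176 53325]
platform ((0.5001540780067444, 0.031168997287750244), (0.1498422622680664, 0.3237740099430084), 2.358301877975464)
[0.5675 0.1923 0.051 ]
[0.4184 0.1905 0.051 ]
[ 0.5804 -0.1258  0.055 ]
[ 0.433  -0.1331  0.055 ]
railU [0.5211 0.0639 0.06  ] [ 0.5236 -0.0101  0.06  ]
railL [0.4838 0.0651 0.06  ] [ 0.4861 -0.0113  0.06  ]
foot 1116 ((0.49496379494667053, 0.1595880687236786), (0.052704136818647385, 0.016671350225806236), 77.45753479003906) 91 155
screw1 [0.5383 0.0828 0.109 ]
screw2 [0.4591 0.0792 0.109 ]
stopface [0.4972 0.1039 0.062 ]
foot scene 149 [0.49266764 0.15813605 0.093     ] tri [0.495357   0.15794466 0.09597367]
vial ((0.5078074336051941, -0.31315019726753235), (0.07010135799646378, 0.016309980303049088), 11.906185150146484)
end [ 0.42239008 -0.33073934  0.03      ] beaker [ 0.31242607 -0.36344014  0.        ]
bar ((0.5033971667289734, -0.31405848264694214), (0.16440372169017792, 0.05784912034869194), 11.287922859191895)
```

```bash
cat >> h.py <<'E'
yh=np.array([-.0411,.99915,0]);xh=np.array([.99915,.0411,0]);B=np.array([.5009,.0137,0])
def P(y,z,x=0):return list(B+xh*x+yh*y+np.array([0,0,z]))
def F():return np.array(r.sense()['contact_force'])
E
python3 - <<'E'
from h import *
o=[180,0,11.5];L=[.5085,-.313]
r.reach(L+[.27],o); r.servo_line(L+[.192],o,.12); r.grab(30); s=r.sense();print(s['opening'],s['gripper_force'],s['clock'])
r.servo_line(L+[.32],o,.15)
W=[180,0,92.36]
r.reach(P(-.065,.31),W); r.servo_line(P(-.065,.262),W,.1)
f0=F();snap('wrist','hold.png');snap('scene','hs.png');print(f0,r.sense()['opening'],r.sense()['clock'])
E
```

```text
0.025980042714591495 29.997400045394897 6.3333
[ 0.02361914  0.98299366 -1.70041519] 0.025467543234925574 9.0917
```

View pics/hold.png

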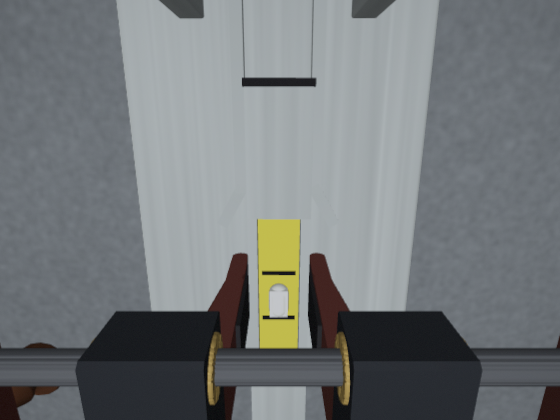

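The level is held straight: its front end at (279,80) is centred between the rail lines at columns 244 and 313. Next I lower it, slide it in and let go.

```bash
python3 - <<'E'
from h import *
s=load('hold');p=onz(s,279,84,.098);e=(p-B)@yh;print('front at',e,'rel tcp',e+.065)
off=e+.065-.09
r.servo_line(P(-.065,.2485),None,.05); f0=F();print(f0)
y=-off-.006
r.servo_line(P(y,.248),None,.05);print(F()-f0,r.sense()['opening'])
f0=F()
for i in range(14):
    y+=.001;r.servo_line(P(y,.2478),None,.02);d=(F()-f0)
    if -d@yh>5:break
print('y',y,d,r.sense()['opening'])
r.servo_line(P(y-.0005,.2475),None,.02);r.let_go();r.wait(.3);print(F(),r.sense()['clock'])
r.servo_line(P(y-.02,.33),None,.15);print(r.sense()['tcp_pos'])
r.reach(P(-.075,.37),[180,0,92.36]);r.wait(1.0)
snap('wrist','home.png');print(r.sense()['clock'])
E
```

```text
front at 0.021521353102956817 rel tcp 0.08652135310295682
[ 0.04750261  0.07007386 -1.92938155]
[ 0.29518743 -0.2105839   0.4299712 ] 0.02601416905584622
y 0.0024786468970431777 [-0.26266576 -5.53354617  0.12994092] 0.025656913483324727
[-0.12337258 -0.46108502  0.08163488] 13.7667
[ 0.50152416 -0.00375078  0.32910713]
15.9167
```

View pics/home.png

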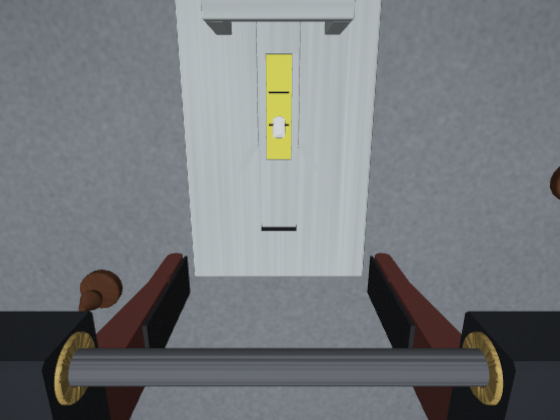

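The level is home, against the stop (contact at y≈+2 mm of TCP offset). The bubble at (279,127) is displaced toward the hinge; the lines are at rows 92 and 125. Next I measure it and turn the foot clockwise.

```bash
cat >> h.py <<'E'
def bubble(s):
    f=s['frame'].astype(int);h=cv2.cvtColor(s['frame'],cv2.COLOR_RGB2HSV)
    y=cv2.inRange(h,(20,120,120),(35,255,255));y[200:]=0;y[:30]=0
    vv,uu=np.nonzero(y);u0,u1,v0,v1=uu.min(),uu.max(),vv.min(),vv.max()
    w=((h[v0:v1+1,u0+4:u1-3,1]<60)&(h[v0:v1+1,u0+4:u1-3,2]>150)).any(1) if 0 else ((h[v0:v1+1,u0+4:u1-3,1]<60)&(h[v0:v1+1,u0+4:u1-3,2]>150)).sum(1)>2
    rows=np.nonzero(w)[0]+v0
    g=h[v0:v1+1,u0+2:u0+5,2].mean(1); dk=np.nonzero(g<110)[0]+v0
    um=(u0+u1)/2
    Y=lambda v:(onz(s,um,v,.08)-B)@yh
    return dict(box=(u0,u1,v0,v1),bub=(rows.min(),rows.max(),Y((rows.min()+rows.max())/2)),lines=dk,ends=(Y(v0-.5),Y(v1+.5)),linesY=[round(float(Y(v)),4) for v in dk])
E
python3 - <<'E'
from h import *
print(bubble(load('home')))
j=r.inverse_kinematics(P(.145,.33),[180,0,78.5]);print(j, r.inverse_kinematics(P(.145,.268),[180,0,0]))
E
```

```text
{'box': (np.int64(266), np.int64(291), np.int64(54), np.int64(158)), 'bub': (np.int64(116), np.int64(137), np.float64(-0.012137359975996093)), 'lines': array([92]), 'ends': (np.float64(0.03624718247457939), np.float64(-0.03514311014135724)), 'linesY': [0.0114]}
[ 1.40142960e+01 -7.31940744e+00  9.04515984e+01 -2.54444375e-14
  9.68678091e+01  2.55142960e+01] [ 1.40142960e+01 -6.26798338e+00  9.57890965e+01 -2.54444375e-14
  9.04788869e+01  1.04014296e+02]
```

```bash
python3 - <<'E'
from h import *
r.reach(P(.145,.33),[180,0,78.5]);f0=F();r.servo_line(P(.145,.268),None,.1);print(F()-f0)
r.grab(35);s=r.sense();print(s['opening'],F()-f0,s['torque'])
j=list(s['joints']);
for k in range(4):
    j[5]+=72.0/4;r.move_joints(j);s=r.sense();print(np.array(s['orientation']).round(2),s['opening'],np.array(s['contact_force']).round(1),np.array(s['torque']).round(2))
r.let_go();r.wait(.2);print(F(),r.sense()['clock'])
r.servo_line(P(.145,.35),None,.15)
r.reach(P(-.075,.37),[180,0,92.36]);r.wait(1.5)
print(bubble(snap('wrist','b1.png')),r.sense()['clock'])
snap('scene','sc1.png')
E
```

```text
[ 0.29201689 -0.44793751 -0.44856309]
0.01178263088701855 [-4.05378376 -0.80922897  1.51471771] [-0.07525594  0.49452965  0.01436696]
[-1.7994e+02  4.0000e-02  6.0720e+01] 0.011588302631043336 [-2.1  0.   0.8] [-0.04  0.23 -0.05]
[-1.7995e+02  6.0000e-02  4.2820e+01] 0.011748657299605312 [-2.6  1.   1. ] [ 0.02  0.29 -0.02]
[-1.7997e+02  7.0000e-02  2.4870e+01] 0.011782771325514859 [-2.  -0.8  2.1] [ 0.06  0.39 -0.08]
[-1.7999e+02  7.0000e-02  6.8800e+00] 0.011585577617719911 [-2.6  0.3  0.6] [ 0.08  0.45 -0.07]
[-0.22227429  0.02372687  0.92532191] 21.7583
{'box': (np.int64(266), np.int64(291), np.int64(55), np.int64(159)), 'bub': (np.int64(99), np.int64(120), np.float64(-0.0003421991271729231)), 'lines': array([93]), 'ends': (np.float64(0.03565501225893461), np.float64(-0.03584032139845535)), 'linesY': [0.0108]} 25.6917
```

View pics/b1.png

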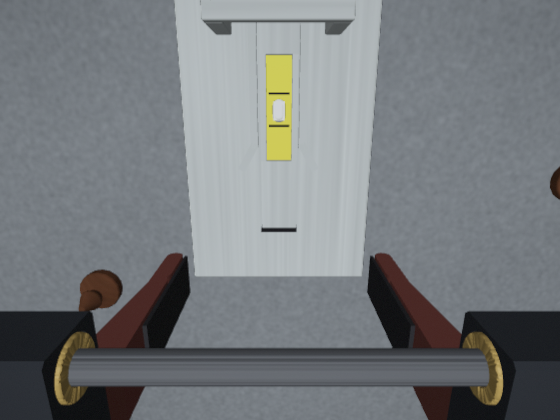

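The bubble now stands centred between the lines (rows 93 and 126, bubble 99–120, offset about 0.3 mm). The level is still home. For the press, closed pads go across the bar so they span the vial recess.

```bash
python3 - <<'E'
from h import *
W=[180,0,2.36]
r.grab(20);r.reach(P(0,.33),W);r.servo_line(P(0,.275),None,.1);r.wait(.3)
f0=F();z=.275;print(f0)
for i in range(60):
    z-=.0004;r.servo_line(P(0,z),None,.01);r.wait(.05);d=F()-f0
    if d[2]>8.5:break
r.wait(2);print(z,d,F()-f0,r.sense()['clock'])
for i in range(8):
    e=(F()-f0)[2]
    if 8<e<13:break
    z+=-.0001 if e<8 else .0001
    r.servo_line(P(0,z),None,.005);r.wait(.3)
print(z,F()-f0);snap('side','end_side.png')
s=snap('scene','end_sc.png');print(r.sense()['clock'])
a=cv2.resize(cv2.imread('pics/end_sc.png')[170:250,230:370],None,fx=4,fy=4,interpolation=cv2.INTER_CUBIC)
b=cv2.resize(cv2.imread('pics/end_side.png')[190:320,230:345],None,fx=2,fy=2,interpolation=cv2.INTER_CUBIC)
c=np.zeros((590,560,3),np.uint8);c[:320]=a;c[325:585,:230]=b;cv2.imwrite('pics/endc.png',c)
E
```

```text
[ 0.55813528 -0.46311683 -0.32071754]
0.26619999999999977 [-3.25582857  0.04657908  8.74986722] [-3.99609391 -0.03946427  7.53312403] 38.2
0.2660999999999998 [-4.09627981  0.75564329  8.68822911]
38.85
```

View pics/endc.png

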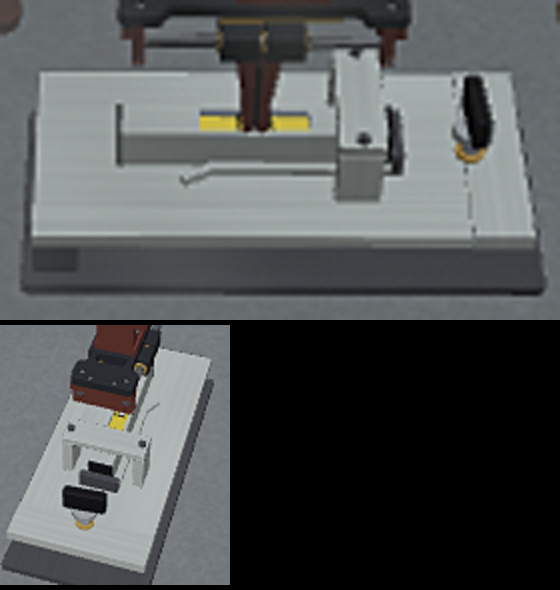

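The picture shows the closed tips on the middle of the level at (257,125), the level home under the bridge and the foot free. The press is about 8.7 N and steady, so I'm handing in.

```bash
python3 -c "
from h import *
print(F(),r.hand_in(),r.sense()['clock'])"
```

```text
the job is handed in; nothing more can be done
the job is handed in; nothing more can be done
```

The job is handed in at about 39 s of the 72 s allowed: level home against the stop, bubble about 0.3 mm off centre before the press (tips hide it now), foot let go, pressing at about 8.7 N; no verdict came back.

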